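Lock the levelling plate's setting nut with its jam nut

TASK

The levelling plate has been set and only its far stud is still unlocked: put the slim open-ended spanner flat on the plate with its jaw home on that stud's lower brass nut and its shank beside the locating pin that will stop it, so that the brass nut cannot follow; then run the steel upper nut down (clockwise) and tighten it against the brass one to about 0.35 newton metre, so that the two stay jammed. The brass nut is the setting and must not be turned by more than the little slack of the spanner and pin; do not overtighten, and leave the spanner lying on the nut.

Things in the scene. Friction and masses are not known exactly. Their poses are not given: they have to be found in the camera images.
- level_plate: Fixed spring-borne steel levelling plate, 195 x 150 mm, top face 42 mm above the desk. Origin: on the desk under its centre; x along the 195 mm side to the far stud, z up. Finished 16 mm studs with two nuts each at x -70, y +53 and -53 mm (tops 80 mm up); between them the spanner can come in from -x. Unlocked far stud at x +60, y 0. A tall measuring machine stands at the left back.
- stud_top (a point): Top centre of the unlocked far stud (16 mm, upright, top 87 mm above the desk). Right-hand thread, lead 4 mm a turn: a nut goes down 0.64 mm a radian turned clockwise seen from above. The stud stands up between the fingers when its upper nut is pinched from above.
- set_nut: Lower, brass hexagon nut on the far stud: 24 mm across flats, 27.7 over corners, 14 high. Origin: centre of its underside, about 0.5 mm above the plate; z up. Flats look to its own +y and -y (and every 60 degrees); its x starts within 0.11 rad of the plate's x. It is loose (about 0.1 N m turns it) and follows the steel nut unless held. Turned over 0.7 rad the setting is lost.
- jam_nut: Upper, steel hexagon nut on the far stud, same size: 24 mm across flats, 14 high. Origin: centre of its underside; z up; flats look to its own +y and -y (every 60 degrees). Starts 1.3 to 2.6 mm clear above the brass nut (2 to 4 rad of turning), its x within 0.9 rad of the plate's x. Pinch it from above across two flats, fingertips over 1 mm above its underside to spare the brass nut.
- jam_nut_top (a point): Centre of the steel nut's top face, 14 mm above its underside. It runs down freely (under 0.1 N m; an arm that springs back after a turn reads about 0.1 low, so judge by the rise over free running). On contact spanner and brass nut first swing to the pin, then torque climbs ever steeper: 0.35 N m about 0.7 rad past contact. 0.25 is enough, over 0.9 too much; released, it stays.
- set_nut_corner (a point): Point 12.5 mm from the brass nut's axis along its own x, 7 mm above its underside; it shows how far that nut has turned. With the spanner well on, about 0.3 to 0.5 rad in all.
- spanner: Loose slim open-ended spanner, bright steel, about 0.15 kg, 10 mm thick, flat on the desk right of the plate. Origin: underside of the 16 mm wide shank; x along it to the jaw, z up. Straight shank from x -64 to +60 mm, then a round head 54 mm wide, to +110 mm. Balance point about x +45 mm. Gripped firmly within 10 mm of its origin it holds level and the fingers stay clear of pin and studs.
- spanner_jaw (a point): Centre of the spanner's jaw: x +100 mm from the spanner's origin, at half its thickness (5 mm up). On the nut's axis, to about 2 mm, when the jaw is home. The jaw is open to +x, 25.5 mm wide (1.5 mm more than the nut), its tips 10 mm ahead of this point with 4 mm lead-in chamfers, its bottom 15 mm behind it. Set down 26 to 38 mm short of the nut axis it clears nut and pin.
- pin_top (a point): Top centre of the locating pin that stops the spanner: steel, 10 mm across, 14 mm above the plate's face, fixed at the plate's x -8, y +24 mm (68 mm nearer than the far stud, 24 mm to its left). With the jaw home the shank meets it when the spanner points 0.15 rad clockwise of the plate's x. A like pin at y -55 mm is out of the way.

How it is judged:
By the outcome, as a careful person would: the job done as asked, in the order asked, and still so for the second after the job is handed in, with the robot touching nothing.
It also fails if it takes over 72 s, if anything falls off the work surface, if the arm or the gripper's body presses on something with over 40 N, if the wrist force passes 120 N, or if a joint passes its speed limit or range.

ROBOT

A 6-joint arm with a two-finger parallel gripper is mounted at the origin on a cart in front of the work surface, level with it; the furniture and walls round the work are solid. World frame = base frame: x ahead of the robot, y to its left, z up, the work surface at z = 0. Lengths are in m, angles in rad, forces in N, time in s.
With the tool pointing down it reaches from about 0.275 to 0.875 m from the base axis. Payload 12.5 kg.
Tool frame: the origin (TCP) lies midway between the tips of the shut fingers; the grasp point (between the pads) lies 19 mm behind it; z points along the fingers, y is the line along which they close (so a half turn about z gives the same grasp; the last joint's range is limited). The gripper opens to 85 mm and grips with 20 to 120 N. Pads are 22 mm wide; open, the fingers measure 114 mm over their backs; the gripper's body (76 mm by 85 mm) begins 54 mm behind the grasp point. The pads swing forward as they close: fully open they stand 13 mm farther back than shut.
Start: joints at [1.06, 0.351, 1.652, -0, 1.139, -0.085], TCP at [0.227, 0.501, 0.231] pointing down, gripper open.
Joint ranges: [-2.75, 2.75], [-0.79, 2.1], [0.01, 2.65], [-1.57, 4.71], [0.07, 3.14], [-2.87, 2.87]. Speed limits (rad/s): [2.22, 2.22, 2.79, 3.14, 3.14, 3.14].

INTERFACE

Orientations are given as a unit quaternion [x, y, z, w].
In Python, from rig import r gives the robot as it stands.
- The arm moves only by the tool carry_out, never from a script. Its argument "deltas" is a list of rows, each a list of 7 numbers: the turn, a rotation vector about the tool's x, y, z in degrees, then the shift along the tool's x, y, z in mm, then the finger opening in mm, from 0 to 85.4. In form: [[wx, wy, wz, tx, ty, tz, hand], ...]. A call has 1 to 12 rows; each row is the pose to reach, as a shift and turn from the pose commanded when the call began, along the tool's axes at that moment; what a row does not reach only later rows make up. A row lasts 1/10 s, in which the tool goes at most 50 mm and 8.59 degrees, less where a joint would pass 70% of its speed; a pose out of reach is approached as far as the arm can. A call with a gripper value outside its range is refused whole. The fingers move at their own pace and stop on an object; "newtons" is the grip in N (left out, the last holds). Time passes only in rows, so rows that repeat a pose let the fingers close. It gives the time, the measured TCP pose, the force, the opening and the grip force at its end, in the units of the state.
- r.state(): the state, without advancing time (a new reading comes with each control period).
- r.snapshot(name): name is "scene" or "top" or "wrist"; returns a dict with "pixels" (384x512x3 uint8, red, green, blue), "range_z" (384x512 float32, m along the optical axis (not along the pixel's ray), 0 where there is no reading), "fov_y" (degrees; the focal length in pixels is half the picture's height over the tangent of half this angle, whatever the lens; pixels are square), "cx", "cy" (the principal point, pixels), "rvec" (rotation vector, rad) and "tvec" (3), from world to camera coordinates, as OpenCV has them; the wrist camera has in their place "T_tool_cam" (4x4, takes a point from camera to tool coordinates, whose origin is the TCP and whose axes are the flange's). Camera axes: x right, y down, z forward; pixel columns grow to the right and rows downward; lengths in m; the calibration is good to about 2 mm. A picture is of the moment at which its call begins: read the wrist's pose just before it.
- r.close_job(): hands the job in; it is judged then, once.
The state is a dict: "time": time; "joints": joint angles; "joint_velocities": joint speeds; "tau": joint torques, N m; "position": TCP position; "tool_rot": TCP orientation; "force": force on the tool from outside, world axes, zero at the start; "moment": the same for the moment, N m; "finger_gap": opening from 0.0 (shut) to 1.0 (fully open); "grasp_force": force on a finger pad.
Only numpy, scipy, OpenCV 4.12 (cv2) and the standard library are available. Lean on these libraries where they do the work, as an engineer would, in place of code of your own. Each camera call takes 0.05 s, during which the arm holds its last target. There are 200 camera calls.

## Working session

There is one attempt and no reset: what is moved stays moved. The work goes in short steps, Python scripts to look and compute and a tool call to move; the robot and the scene stay as the last step left them, time stands still between calls to the robot, and variables do not carry over. Pictures are saved under pics/ and viewed, at most 10 in all, crops included, and the job is handed in when it is done.

Besides the shell and the picture viewer there is one more tool, called after "Emit:" by a JSON object that holds its "api" and its "payload", one argument or row to a line. carry_out: Moves the arm, as the interface text tells. Its arguments: {"type":"object","properties":{"deltas":{"type":"array"},"newtons":{"type":"number"}},"required":["deltas"]}

```bash
ls; mkdir -p pics; cat > h.py <<'E'
import numpy as np, cv2
from scipy.spatial.transform import Rotation as R
from rig import r
def K(s):
    f=s["pixels"].shape[0]/2/np.tan(np.radians(s["fov_y"])/2); return f
def cam(s,st=None):
    """returns Rwc (cam->world), origin"""
    if "rvec" in s:
        Rm=cv2.Rodrigues(np.array(s["rvec"],float))[0]; return Rm.T,-Rm.T@np.array(s["tvec"],float).ravel()
    T=np.array(s["T_tool_cam"]); Rt=R.from_quat(st["tool_rot"]).as_matrix()
    return Rt@T[:3,:3], Rt@T[:3,3]+np.array(st["position"])
def ray(s,uv,st=None):
    A,o=cam(s,st); f=K(s); uv=np.atleast_2d(uv).astype(float)
    d=np.c_[(uv[:,0]-s["cx"])/f,(uv[:,1]-s["cy"])/f,np.ones(len(uv))]
    return o,d@A.T
def onz(s,uv,z,st=None):
    o,d=ray(s,uv,st); return o+d*((z-o[2])/d[:,2])[:,None]
def cloud(s,st=None):
    h,w=s["range_z"].shape; v,u=np.mgrid[:h,:w]
    o,d=ray(s,np.c_[u.ravel(),v.ravel()],st)
    return (o+d*s["range_z"].reshape(-1,1)).reshape(h,w,3)
def proj(s,P,st=None):
    A,o=cam(s,st); c=(np.atleast_2d(P)-o)@A; return c[:,:2]/c[:,2:]*K(s)+[s["cx"],s["cy"]]
def save(n,s): cv2.imwrite(f"pics/{n}.png",s["pixels"][...,::-1])
E
python3 - <<'E'
from h import *
st=r.state();print({k:np.round(v,3) for k,v in st.items()})
s=r.snapshot("scene");t=r.snapshot("top")
cv2.imwrite("pics/a.png",cv2.resize(np.hstack([s["pixels"],t["pixels"]])[...,::-1],(800,300),interpolation=cv2.INTER_AREA))
save("top",t)
for q in (s,t): print(q["fov_y"],q["cx"],q["cy"],cam(q)[1],cam(q)[0][:,2])
np.savez("/tmp/t.npz",**{k:v for k,v in t.items()});np.savez("/tmp/s.npz",**s)
w=r.snapshot("wrist");print(w["T_tool_cam"],w["fov_y"])
E
```

```text
pics
{'time': np.float64(0.0), 'joints': array([ 1.06 ,  0.351,  1.652, -0.   ,  1.139, -0.085]), 'joint_velocities': array([ 0.002, -0.002,  0.002,  0.002, -0.003, -0.001]), 'tau': array([ 1.0000e-03, -5.0610e+01, -2.9141e+01, -0.0000e+00,  5.0000e-03,
        0.0000e+00]), 'position': array([0.227, 0.501, 0.231]), 'tool_rot': array([ 0.211,  0.977, -0.001, -0.   ]), 'force': array([-0.216,  0.409, -0.062]), 'moment': array([-0.015, -0.021,  0.014]), 'grasp_force': np.float64(0.0), 'finger_gap': np.float64(1.0)}
48.61040935642639 261.2317762701162 196.37816144867594 [ 0.05053849 -0.85383918  0.44795154] [ 0.52230736  0.75994991 -0.38687357]
51.29244402859574 252.8027469433125 195.81579215314287 [ 0.38541151 -0.14391345  0.91746233] [ 0.16874201  0.02992734 -0.98520581]
[[ 8.36498943e-04 -9.63722200e-01 -2.66906016e-01  6.73700947e-02]
 [ 9.99999496e-01  6.57953817e-04  7.58371147e-04  1.92837564e-03]
 [-5.55247279e-04 -2.66906515e-01  9.63722265e-01 -1.42001507e-01]
 [ 0.00000000e+00  0.00000000e+00  0.00000000e+00  1.00000000e+00]] 61.30334596215182
```

View pics/a.png

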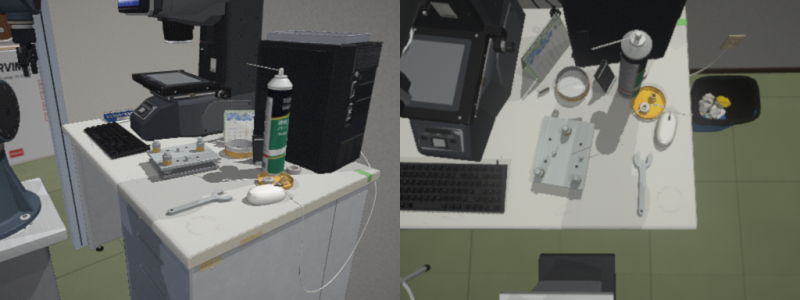

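View pics/top.png

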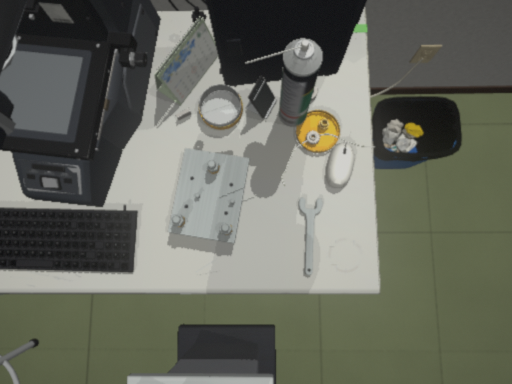

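The top view shows the plate around (210,195), far stud (212,166), near studs (178,220) and (226,230), pin (197,196), and the spanner from its tail (308,272) to its jaw (311,200).

```bash
python3 - <<'E'
from h import *
t=dict(np.load("/tmp/t.npz"))
P=cloud(t)
z=P[...,2]
def bx(a,b,c,d): return np.s_[c:d,a:b]
m=np.zeros(z.shape,bool);m[bx(160,250,140,250)]=1
print("desk z",np.median(P[bx(255,290,200,240)][...,2]),"plate",np.median(P[bx(200,215,205,220)][...,2]))
# plate outline: points z in 38..46
pm=(m&(abs(z-np.median(P[bx(200,215,205,220)][...,2]))<.006)).astype(np.uint8)
pm=cv2.morphologyEx(pm,cv2.MORPH_CLOSE,np.ones((9,9)))
rc=cv2.minAreaRect(P[pm>0][:,:2].astype(np.float32)*1000);print("plate",rc)
for n,(u,v) in dict(far=(212,166),l=(178,220),rr=(226,230)).items():
    w=P[v-8:v+8,u-8:u+8].reshape(-1,3); h=w[w[:,2]>w[:,2].max()-.006]; print(n,h.mean(0),len(h),w[:,2].max())
g=cv2.cvtColor(t["pixels"],cv2.COLOR_RGB2GRAY)
dz=z[bx(290,330,185,285)];print(np.percentile(dz,[5,50,80,95]))
c=t["pixels"][130:290,160:340];cv2.imwrite("pics/crop.png",cv2.resize(c[...,::-1],None,fx=4,fy=3.7,interpolation=cv2.INTER_CUBIC))
E
```

```text
desk z -0.0004923931669253423 plate 0.04175833980125798
plate ((517.5897827148438, -52.324859619140625), (224.87599182128906, 229.9327850341797), 80.35577392578125)
far [ 0.38541151 -0.14391345  0.91746233] 1 0.9174623281300213
l [ 0.38541151 -0.14391345  0.91746233] 1 0.9174623281300213
rr [ 0.38541151 -0.14391345  0.91746233] 1 0.9174623281300213
[-2.93974084e-03 -2.53801541e-07  2.56872786e-03  1.06439936e-02]
```

View pics/crop.png

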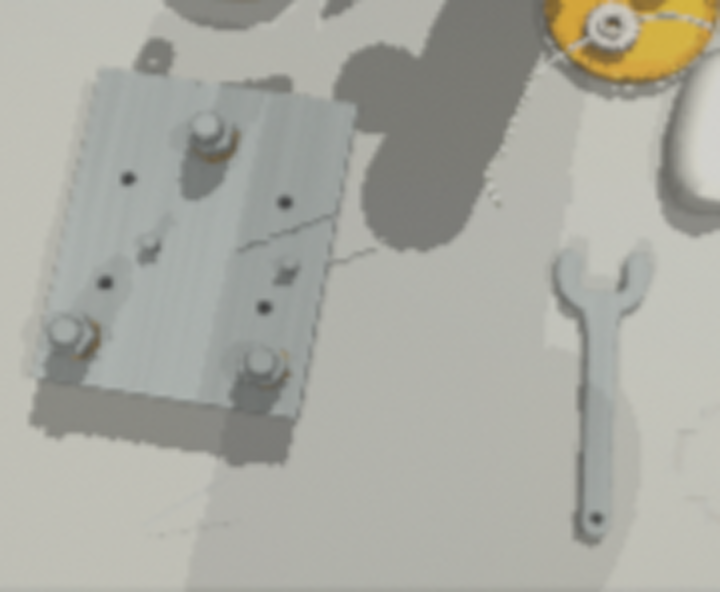

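```bash
python3 - <<'E'
from h import *
t=dict(np.load("/tmp/t.npz"))
f=lambda L:np.c_[160+(np.array(L)[:,0]+.5)/4-.5,130+(np.array(L)[:,1]+.5)/3.7-.5]
c=onz(t,f([(100,68),(356,103),(296,418),(38,375)]),.042);print("plate",c.round(3),c.mean(0))
d=(c[0]+c[1]-c[2]-c[3])/2;print("ang",np.arctan2(d[1],d[0]),np.linalg.norm(d))
a=onz(t,f([(208,126)]),.087);print("stud",a)
print("pin",onz(t,f([(150,241)]),.056))
print("spanner jaw, tail",onz(t,f([(605,268),(590,530)]),.010))
c=r.state();Rt=R.from_quat(c["tool_rot"]);print(Rt.as_matrix().round(3))
E
```

```text
plate [[ 0.647  0.038  0.042]
 [ 0.623 -0.108  0.042]
 [ 0.432 -0.075  0.042]
 [ 0.458  0.067  0.042]] [ 0.54001866 -0.01949553  0.042     ]
ang -0.16041182048129957 0.19264193410200914
stud [[ 0.59805584 -0.03040229  0.087     ]]
pin [[0.53601054 0.00463111 0.056     ]]
spanner jaw, tail [[ 0.52555031 -0.24920268  0.01      ]
 [ 0.36650679 -0.23691853  0.01      ]]
[[-0.911  0.413 -0.   ]
 [ 0.413  0.911 -0.001]
 [ 0.    -0.001 -1.   ]]
```

Emit:
{"api": "carry_out", "payload": {
  "deltas": [
    [0, 0, 8, -45, -37, -2, 85],
    [0, 0, 16, -89, -75, -3, 85],
    [0, 0, 24, -134, -112, -5, 85],
    [0, 0, 32, -179, -150, -7, 85],
    [0, 0, 40, -223, -187, -8, 85],
    [0, 0, 48, -268, -225, -10, 85],
    [0, 0, 56, -313, -262, -12, 85],
    [0, 0, 64, -358, -300, -13, 85],
    [0, 0, 72, -402, -337, -15, 85],
    [0, 0, 80, -447, -375, -17, 85],
    [0, 0, 88, -492, -412, -18, 85],
    [0, 0, 96, -537, -450, -20, 85]
  ]
}}

```text
time: 1.35
position: [0.4871, -0.042, 0.2484]
tool_rot: [0.869, 0.494, 0.0, -0.0]
force: [1.4, 0.9, 0.7]
finger_gap: 0.998
grasp_force: 0.0
```

Emit:
{"api": "carry_out", "payload": {
  "deltas": [
    [0, 0, 8, 0, 0, 0, 85],
    [0, 0, 16, 0, 0, 0, 85],
    [0, 0, 24, 0, 0, 0, 85],
    [0, 0, 32, 0, 0, 0, 85],
    [0, 0, 40, 0, 0, 0, 85],
    [0, 0, 48, 0, 0, 0, 85],
    [0, 0, 56, 0, 0, 0, 85],
    [0, 0, 64, 0, 0, 0, 85],
    [0, 0, 64, 0, 0, 0, 85],
    [0, 0, 64, 0, 0, 0, 85]
  ]
}}

```text
time: 2.35
position: [0.4866, -0.0398, 0.2483]
tool_rot: [0.999, -0.036, -0.0, -0.0]
force: [-0.0, 0.2, 0.6]
finger_gap: 0.997
grasp_force: 0.0
```

```bash
cat > look.py <<'E'
import sys;from h import *
n=sys.argv[1];st=r.state();w=r.snapshot("wrist");save(n,w)
np.savez(f"/tmp/{n}.npz",**w,position=st["position"],tool_rot=st["tool_rot"])
x=R.from_quat(st["tool_rot"]).as_matrix()[:,0]
print(st["time"],np.round(st["position"],4),"toolx deg",np.degrees(np.arctan2(x[1],x[0])).round(2),np.round(st["joints"],3),np.round(st["tool_rot"],4))
E
python3 look.py w1
```

```text
2.35 [ 0.4866 -0.0398  0.2483] toolx deg -4.16 [-0.177  0.219  1.786 -0.     1.137  1.466] [ 9.993e-01 -3.630e-02 -1.000e-04 -0.000e+00]
```

View pics/w1.png

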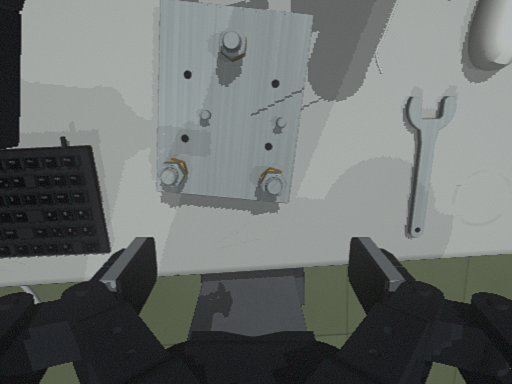

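The wrist view shows the stud top at (231,42), pin tops (205,115) and (281,123), the spanner with jaw centre at about (432,110) and tail hole (417,230). I'll take a second view, shifted.

Emit:
{"api": "carry_out", "payload": {
  "deltas": [
    [0, 0, 0, 25, 43, 0, 85],
    [0, 0, 0, 50, 87, 0, 85],
    [0, 0, 0, 50, 87, 0, 85],
    [0, 0, 0, 50, 87, 0, 85]
  ]
}}

```text
time: 2.8
position: [0.5297, -0.131, 0.2479]
tool_rot: [0.999, -0.038, -0.0, -0.0]
force: [-0.4, 0.3, -0.5]
finger_gap: 0.997
grasp_force: 0.0
```

```bash
python3 look.py w2; python3 - <<'E'
import cv2; i=cv2.imread("pics/w2.png");cv2.imwrite("pics/w2b.png",cv2.resize(i[0:330,60:500],(800,600),interpolation=cv2.INTER_CUBIC))
E
```

```text
2.8 [ 0.5297 -0.131   0.2479] toolx deg -4.36 [-0.328  0.327  1.643  0.     1.173  1.319] [ 9.993e-01 -3.800e-02 -4.000e-04 -2.000e-04]
```

View pics/w2b.png

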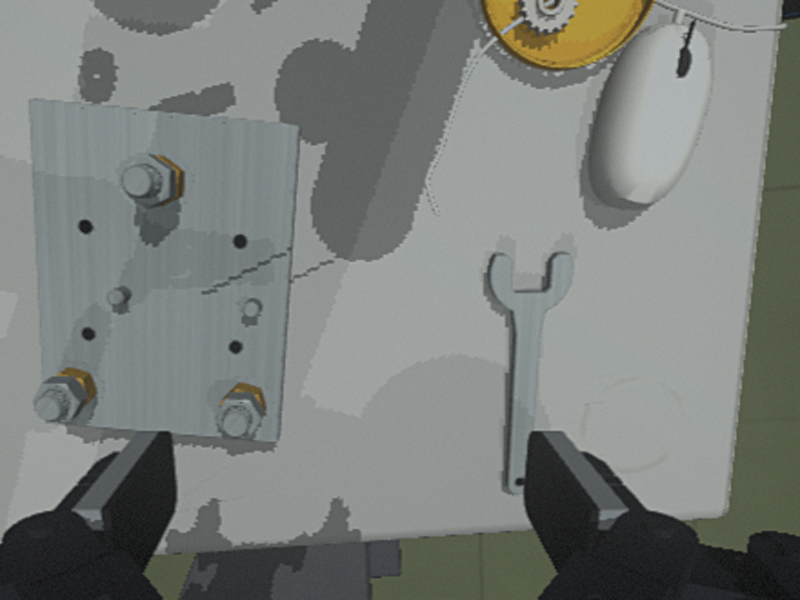

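```bash
cat >> h.py <<'E'
def ld(n):
    d=dict(np.load(f"/tmp/{n}.npz")); return d,d
def tri(obs):
    A=np.zeros((3,3));b=np.zeros(3);L=[]
    for (s,st),uv in obs:
        o,d=ray(s,uv,st);d=d[0]/np.linalg.norm(d[0]);M=np.eye(3)-np.outer(d,d);A+=M;b+=M@o;L.append((o,M))
    p=np.linalg.solve(A,b);return p,[np.linalg.norm(M@(p-o))*1000 for o,M in L]
E
python3 - <<'E'
from h import *
a,b=ld("w1"),ld("w2"); q=lambda x,y:(59.6+x/1.818,y/1.818-.3)
for n,u,v in [("stud",(231.5,41),q(137,181)),("pin",(205,114.5),q(118,296)),("pinR",(281,123),q(251,308)),("nl",(168,177),q(52,404)),("nr",(275,187),q(237,419)),("tailhole",(417.5,229.5),q(520,482)),("jawL",(421,118),q(515,291)),("jawR",(438,118.5),q(547,291))]:
    p,e=tri([(a,u),(b,v)]);print(n,p.round(4),np.round(e,1))
# spanner mask in w2 by grey vs depth
s,st=b;P=cloud(s,st);z=P[...,2]
m=np.zeros(z.shape,np.uint8);m[130:275,320:385]=1
print(np.percentile(z[130:275,320:385],[5,25,50,75,90,97]).round(4))
M=((z>.006)&(z<.016)&(m>0)).astype(np.uint8)
n,l,sts,_=cv2.connectedComponentsWithStats(M);k=1+np.argmax(sts[1:,4]);M=l==k
Q=P[M];print(len(Q),Q[:,2].mean())
# axis from shank only
for x0,x1 in [(.36,.47),(.37,.455)]:
    S=Q[(Q[:,0]>x0)&(Q[:,0]<x1)];v=cv2.fitLine(S[:,:2].astype(np.float32),cv2.DIST_L2,0,.01,.01).ravel();v*=np.sign(v[0]);print(v,np.arctan2(v[1],v[0]))
pr=(Q[:,:2]-v[2:])@v[:2];la=(Q[:,:2]-v[2:])@[-v[1],v[0]]
print("tail,tips",v[2:]+v[:2]*pr.min(),v[2:]+v[:2]*pr.max(),pr.max()-pr.min(),la.min(),la.max())
E
```

```text
stud [ 0.6033 -0.028   0.0849] [0.5 0.5]
pin [0.5408 0.0067 0.0502] [0.1 0.1]
pinR [ 0.5272 -0.0704  0.0499] [0.6 0.6]
nl [0.4827 0.0489 0.0686] [0.6 0.6]
nr [ 0.4664 -0.0591  0.0733] [1.3 1.3]
tailhole [ 0.3785 -0.2396  0.0105] [0.2 0.2]
jawL [ 0.5167 -0.2377  0.0044] [0.2 0.2]
jawR [ 0.5141 -0.2605 -0.0008] [0.3 0.3]
[-1.900e-03 -1.000e-03 -2.000e-04  9.300e-03  2.687e-01  2.838e-01]
2084 0.009234084663747618
[ 0.996608   -0.08229492  0.42483732 -0.24097957] -0.08238809
[ 0.995964   -0.08975375  0.41691616 -0.24039355] -0.0898747
tail,tips [ 0.36861859 -0.23604109] [ 0.54138483 -0.25161035] 0.17346634452517404 -0.024248501346331715 0.029814297657866157
```

```bash
python3 - <<'E'
from h import *
a,b=ld("w1"),ld("w2"); q=lambda x,y:(59.6+x/1.818,y/1.818-.3)
L=[((60,0),.087,(231.5,41),q(137,181)),((-8,24),.056,(205,114.5),q(118,296)),((-8,-55),.056,(281,123),q(251,308)),((-70,53),.08,(168,177),q(52,404)),((-70,-53),.08,(275,187),q(237,419))]
X=[];Y=[]
for m,z,u,v in L:
    p=[onz(*[s],uv,z,st)[0] for (s,st),uv in ((a,u),(b,v))];X.append(m);Y.append(np.mean(p,0)[:2]*1000);print(m,np.round(np.array(p)*1000,1)[:,:2].tolist())
X=np.array(X,float);Y=np.array(Y);mx,my=X.mean(0),Y.mean(0);H=(X-mx).T@(Y-my);th=np.arctan2(H[0,1]-H[1,0],H[0,0]+H[1,1])
c,s=np.cos(th),np.sin(th);Rm=np.array([[c,-s],[s,c]]);t=my-Rm@mx
print(th,t,"res",(X@Rm.T+t-Y).round(1).tolist());print("stud",Rm@[60,0]+t)
print("goal TCP", Rm@[-40,0]+t, "short32",Rm@[-72,0]+t)
st=r.state();Rt=R.from_quat(st["tool_rot"]).as_matrix();print(((np.array([.432,-.2415,.1])-st["position"])@Rt*1000).round(1))
E
```

```text
(60, 0) [[602.5, -28.4], [603.7, -28.5]]
(-8, 24) [[541.1, 5.9], [541.7, 4.3]]
(-8, -55) [[527.2, -70.2], [528.9, -71.4]]
(-70, 53) [[484.8, 45.4], [487.4, 42.6]]
(-70, -53) [[467.0, -59.3], [470.5, -60.3]]
-0.16523010638536265 [545.44080763 -19.0316174 ] res [[1.5, -0.4], [0.1, 0.9], [0.5, -1.2], [-1.0, 0.8], [-1.1, -0.0]]
stud [604.62363966 -28.90037587]
goal TCP [505.98558628 -12.45244509] short32 [474.4214092   -7.18910724]
[-88.7 118.4 148.1]
```

Emit:
{"api": "carry_out", "payload": {
  "deltas": [
    [0, 0, 0.5, -22, 30, 37, 60],
    [0, 0, 0.5, -44, 59, 75, 50],
    [0, 0, 0.5, -67, 89, 112, 50],
    [0, 0, 0.5, -89, 118, 148, 50],
    [0, 0, 0.5, -89, 118, 180, 50],
    [0, 0, 0.5, -89, 118, 210, 50],
    [0, 0, 0.5, -89, 118, 230, 50],
    [0, 0, 0.5, -89, 118, 238, 50],
    [0, 0, 0.5, -89, 118, 243, 50],
    [0, 0, 0.5, -89, 118, 244, 50],
    [0, 0, 0.5, -89, 118, 244, 50]
  ]
}}

```text
time: 3.95
position: [0.4326, -0.2412, 0.0052]
tool_rot: [0.999, -0.042, 0.001, 0.0]
force: [-0.5, -0.1, 0.5]
finger_gap: 0.582
grasp_force: 0.0
```

```bash
python3 look.py w3
```

```text
3.95 [ 0.4326 -0.2412  0.0052] toolx deg -4.86 [-0.603  0.617  1.932 -0.     0.591  1.053] [ 9.991e-01 -4.240e-02  6.000e-04  4.000e-04]
```

View pics/w3.png

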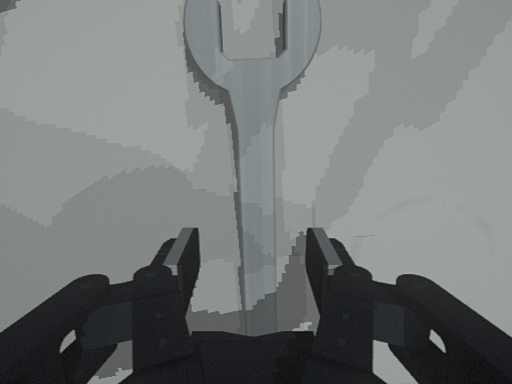

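Emit:
{"api": "carry_out", "payload": {
  "deltas": [
    [0, 0, 0, 0, 0, 2, 10],
    [0, 0, 0, 0, 0, 2, 10],
    [0, 0, 0, 0, 0, 2, 10],
    [0, 0, 0, 0, 0, 2, 10],
    [0, 0, 0, 0, 0, 2, 10],
    [0, 0, 0, 0, 0, 2, 10],
    [0, 0, 0, 0, 0, 2, 10],
    [0, 0, 0, 0, 0, 2, 10]
  ],
  "newtons": 100
}}

```text
time: 4.8
position: [0.4322, -0.2413, 0.0031]
tool_rot: [0.999, -0.043, 0.0, 0.0]
force: [-2.0, 1.4, 9.9]
finger_gap: 0.145
grasp_force: 98.0
```

Emit:
{"api": "carry_out", "payload": {
  "deltas": [
    [0, 0, 0, 0, 0, -20, 10],
    [0, 0, 0, 0, 0, -60, 10],
    [0, 0, 0, 0, 0, -100, 10],
    [0, 0, 0, 0, 0, -130, 10],
    [0, 0, 0, 0, 0, -130, 10],
    [0, 0, 0, 0, 0, -130, 10]
  ]
}}

```text
time: 5.4
position: [0.4319, -0.2411, 0.1324]
tool_rot: [0.999, -0.043, 0.0, 0.0]
force: [1.3, 0.1, -2.7]
finger_gap: 0.147
grasp_force: 98.5
```

```bash
python3 look.py w4; python3 - <<'E'
from h import *
print(r.state()["force"],r.state()["moment"])
s,st=ld("w4");P=cloud(s,st);z=P[...,2];Rt=R.from_quat(st["tool_rot"]).as_matrix()
T=(P-st["position"])@Rt*1000
M=((z>.09)&(z<.2)&(T[...,0]>20)&(abs(T[...,1])<40)).astype(np.uint8)
Q=T[M>0];print(len(Q))
for x0 in range(20,115,10):
    S=Q[(Q[:,0]>=x0)&(Q[:,0]<x0+10)]
    if len(S): print(x0,np.round([S[:,1].min(),S[:,1].max(),(S[:,1].min()+S[:,1].max())/2,np.median(S[:,2])],1))
print("tip",Q[:,0].max())
h=np.where((M[0]>0))[0];print(h.min() if len(h) else None)
E
```

```text
5.4 [ 0.4319 -0.2411  0.1324] toolx deg -4.9 [-0.603  0.386  1.884  0.     0.871  1.053] [ 9.991e-01 -4.270e-02  2.000e-04  1.000e-04]
[ 0.22871595 -0.1291352  -1.29814816] [ 0.01594312  0.06133545 -0.01413302]
12216
20 [-9.4  6.2 -1.6 -6.1]
30 [-9.8  6.  -1.9 -6. ]
40 [-9.7  6.2 -1.7 -6. ]
50 [-10.6   6.8  -1.9  -5.9]
60 [-12.5   8.7  -1.9  -5.8]
70 [-23.6  19.2  -2.2  -5.7]
80 [-28.2  24.1  -2.   -5.7]
90 [-29.1  24.7  -2.2  -5.5]
100 [-28.6  24.5  -2.1  -5.5]
tip 104.85167159215784
184
```

Emit:
{"api": "carry_out", "payload": {
  "deltas": [
    [0, 0, 1, 5, -17, -10, 10],
    [0, 0, 2, 13, -60, -25, 10],
    [0, 0, 3, 25, -100, -38, 10],
    [0, 0, 4, 38, -140, -38, 10],
    [0, 0, 4.55, 49, -173, -38, 10],
    [0, 0, 4.55, 49, -173, -38, 10],
    [0, 0, 4.55, 49, -173, -38, 10],
    [0, 0, 4.55, 49, -173, -38, 10]
  ]
}}

```text
time: 6.25
position: [0.495, -0.0736, 0.1694]
tool_rot: [0.997, -0.083, -0.001, -0.0]
force: [-0.1, -0.4, -1.8]
finger_gap: 0.144
grasp_force: 98.6
```

```bash
python3 look.py w5;python3 - <<'E'
from h import *
cv2.imwrite("pics/w5b.png",cv2.resize(cv2.imread("pics/w5.png")[0:220,60:360],(800,586),interpolation=cv2.INTER_CUBIC))
E
```

```text
6.25 [ 0.495  -0.0736  0.1694] toolx deg -9.47 [-0.241  0.341  1.839 -0.     0.964  1.496] [ 9.966e-01 -8.260e-02 -1.000e-03 -1.000e-04]
```

View pics/w5b.png

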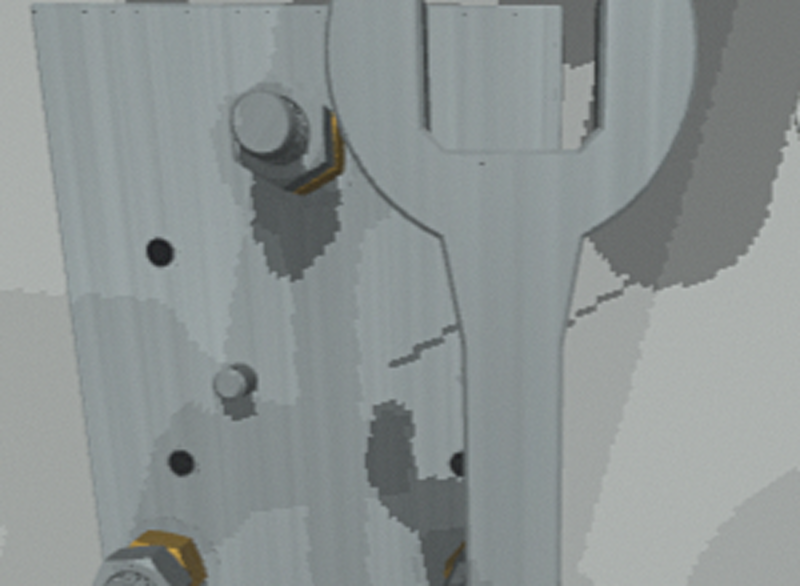

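The wrist view shows the stud top at crop (265,122), the pin (232,382), and the jaw walls at x≈425 and 600 with the bottom at y≈152. The visible brass flat edge, x≈343, is parallel to the shank.

```bash
python3 - <<'E'
from h import *
a,b,c=ld("w1"),ld("w2"),ld("w5"); q=lambda x,y:(59.6+x/1.818,y/1.818-.3); k=lambda x,y:(59.7+x/2.667,y/2.667-.3)
st=c[1];Rt=R.from_quat(st["tool_rot"]).as_matrix();tool=lambda p:((np.atleast_2d(p)-st["position"])@Rt*1000).round(1)
p,e=tri([(a,(231.5,41)),(b,q(137,181)),(c,k(265,122))]);print("tri stud",p,e)
s=onz(c[0],k(265,122),.087,st);print("stud",s,tool(s))
s=onz(c[0],k(235,384),.056,st);print("pin",s,tool(s))
zt=st["position"][2]+.006
for uv in [(425,60),(600,60),(512,152),(466,450),(562,450)]:
    print(uv,tool(onz(c[0],k(*uv),zt,st)))
# brass edge points: underside ~.0425, top .0565
for uv in [(300,193),(343,168),(343,118)]: print(tool(onz(c[0],k(*uv),.0565,st)))
E
```

```text
tri stud [ 0.60347322 -0.02832666  0.08516827] [np.float64(0.7016719623773335), np.float64(0.5038717976066943), np.float64(0.5835535828790341)]
stud [[ 0.60352809 -0.02920625  0.087     ]] [[ 99.9 -61.6  82.2]]
pin [[0.54069087 0.00423785 0.056     ]] [[ 32.5 -84.3 113.4]]
(425, 60) [[ 95.7 -14.5  -6.2]]
(600, 60) [[95.7 10.5 -6.2]]
(512, 152) [[83.4 -2.1 -6.2]]
(466, 450) [[38.7 -9.5 -6.1]]
(562, 450) [[38.7  6.  -6.1]]
[[ 85.9 -61.4 112.8]]
[[ 92.4 -49.1 112.7]]
[[105.2 -48.4 112.7]]
```

Emit:
{"api": "carry_out", "payload": {
  "deltas": [
    [0, 0, 0, -16, -30, 0, 10],
    [0, 0, 0, -31, -59, 0, 10],
    [0, 0, 0, -31, -59, 20, 10],
    [0, 0, 0, -31, -59, 60, 10],
    [0, 0, 0, -31, -59, 95, 10],
    [0, 0, 0, -31, -59, 112, 10],
    [0, 0, 0, -31, -59, 119, 10],
    [0, 0, 0, -31, -59, 121, 10],
    [0, 0, 0, -31, -59, 121, 10],
    [0, 0, 0, -31, -59, 121, 10]
  ]
}}

```text
time: 7.3
position: [0.4754, -0.01, 0.0503]
tool_rot: [0.997, -0.082, 0.001, 0.0]
force: [0.2, 0.6, -0.8]
finger_gap: 0.142
grasp_force: 98.7
```

```bash
python3 look.py w6;python3 - <<'E'
from h import *
print(r.state()["force"])
s=r.snapshot("scene");t=r.snapshot("top")
p=proj(s,[[.58,-.02,.06]])[0].astype(int);c1=s["pixels"][p[1]-50:p[1]+50,p[0]-65:p[0]+65]
print(p)
w=r.snapshot("wrist")["pixels"][:250,100:425]
a=cv2.resize(c1,(520,400),interpolation=cv2.INTER_CUBIC);b=cv2.resize(w,(280,215));b=np.vstack([b,np.zeros((185,280,3),np.uint8)])
cv2.imwrite("pics/c6.png",np.hstack([a,b])[...,::-1])
E
```

```text
7.3 [ 0.4754 -0.01    0.0503] toolx deg -9.46 [-0.119  0.504  1.975 -0.     0.661  1.617] [ 9.966e-01 -8.250e-02  8.000e-04  0.000e+00]
[-0.44433416 -0.51517933 -1.44851062]
[246 186]
```

View pics/c6.png

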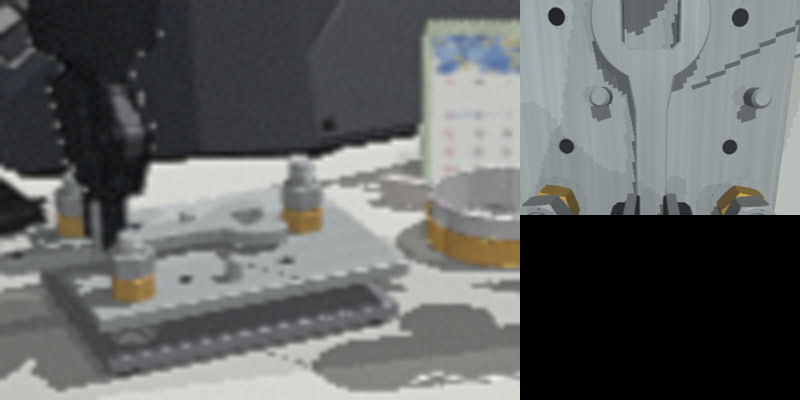

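Emit:
{"api": "carry_out", "payload": {
  "deltas": [
    [0, 0, 0, 0, 0, 2, 10],
    [0, 0, 0, 3, 0, 2.5, 10],
    [0, 0, 0, 7, 0, 2.5, 10],
    [0, 0, 0, 11, 0, 2.5, 10],
    [0, 0, 0, 15, 0, 2.5, 10],
    [0, 0, 0, 18, 0, 2.5, 10],
    [0, 0, 0, 21, 0, 2.5, 10],
    [0, 0, 0, 24, 0, 2.5, 10]
  ]
}}

```text
time: 8.3
position: [0.4985, -0.0136, 0.0468]
tool_rot: [0.997, -0.082, -0.0, -0.0]
force: [-0.6, 0.5, -1.4]
finger_gap: 0.143
grasp_force: 98.7
```

```bash
python3 -c "
from h import *
s=r.state();print(s['time'],s['position'],s['force'],s['moment'])"
```

```text
8.3 [ 0.49854163 -0.01361242  0.04682388] [-0.63900106  0.52154534 -1.40534719] [0.25273085 0.1769936  0.14049693]
```

Emit:
{"api": "carry_out", "payload": {
  "deltas": [
    [0, 0, 0, 2, 0, 0, 10],
    [0, 0, 0, 4, 0, 0, 10],
    [0, 0, 0, 6, 0, 0, 10],
    [0, 0, 0, 8, 0, 0, 10],
    [0, 0, 0, 8, 0, 0, 10],
    [0, 0, 0, 8, 0, 0, 10]
  ]
}}

```text
time: 8.9
position: [0.5067, -0.015, 0.047]
tool_rot: [0.997, -0.082, 0.0, 0.0]
force: [1.0, 1.8, -2.2]
finger_gap: 0.147
grasp_force: 98.7
```

```bash
python3 look.py w7; python3 - <<'E'
from h import *
s=r.state();print(s['time'],s['force'],s['moment'])
cv2.imwrite("pics/w7b.png",cv2.resize(cv2.imread("pics/w7.png")[0:200,130:390],(780,600),interpolation=cv2.INTER_CUBIC))
E
```

```text
8.9 [ 0.5067 -0.015   0.047 ] toolx deg -9.45 [-0.122  0.551  1.895  0.     0.695  1.614] [ 9.966e-01 -8.240e-02  4.000e-04  0.000e+00]
8.95 [ 0.85499634  0.69733114 -1.50012639] [ 0.28243881 -0.15480811  0.12940311]
```

View pics/w7b.png

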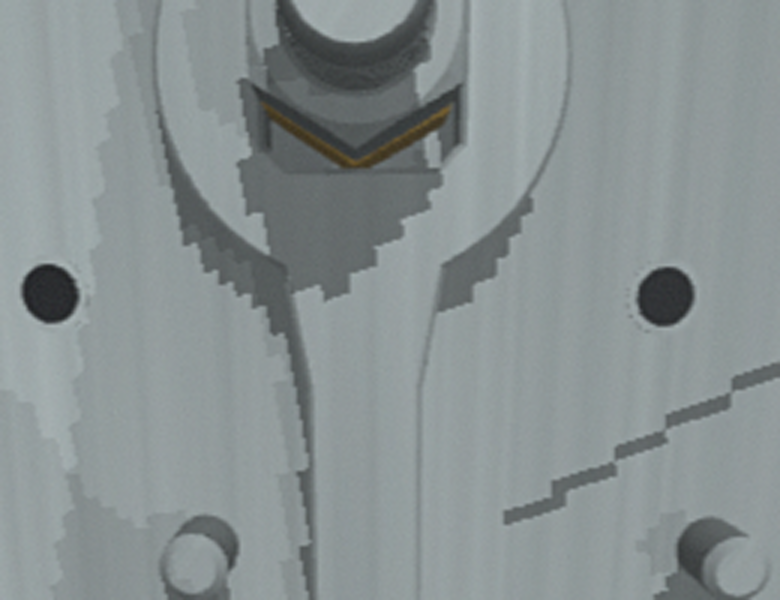

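Emit:
{"api": "carry_out", "payload": {
  "deltas": [
    [0, 0, 0, 0, 0, 1, 10],
    [0, 0, 0, 0, 0, 2, 10],
    [0, 0, 0, 0, 0, 2, 10],
    [0, 0, 0, 0, 0, 2, 10]
  ]
}}

```text
time: 9.35
position: [0.5065, -0.015, 0.0451]
tool_rot: [0.997, -0.082, 0.0, 0.0]
force: [0.2, 1.1, 3.3]
finger_gap: 0.145
grasp_force: 99.3
```

Emit:
{"api": "carry_out", "payload": {
  "deltas": [
    [0, 0, 0, 0, 0, 0, 36],
    [0, 0, 0, 0, 0, 0, 36],
    [0, 0, 0, 0, 0, 0, 36],
    [0, 0, 0, 0, 0, 0, 36],
    [0, 0, 0, 0, 0, -5, 36],
    [0, 0, 0, 0, 0, -30, 36],
    [0, 0, 0, 0, 0, -70, 50],
    [0, 0, 0, 10, 0, -105, 50],
    [0, 0, 0, 10, 0, -105, 50],
    [0, 0, 0, 10, 0, -105, 50]
  ]
}}

```text
time: 10.35
position: [0.5164, -0.0167, 0.1504]
tool_rot: [0.997, -0.082, 0.001, 0.0]
force: [-0.8, -0.5, -1.0]
finger_gap: 0.582
grasp_force: 0.0
```

```bash
python3 look.py w8; python3 - <<'E'
from h import *
cv2.imwrite("pics/w8b.png",cv2.resize(cv2.imread("pics/w8.png")[0:260,110:410],(690,598),interpolation=cv2.INTER_CUBIC))
s,st=ld("w8");P=cloud(s,st);Q=P.reshape(-1,3);m=(np.hypot(Q[:,0]-.604,Q[:,1]+.0305)<.02)
h,e=np.histogram(Q[m,2]*1000,bins=np.arange(40,92,2));print(list(zip(e[:-1],h)))
n=Q[m&(Q[:,2]>.066)&(Q[:,2]<.079)];print("nut top",np.median(n[:,2]),n.mean(0));n=Q[m&(Q[:,2]>.082)&(Q[:,2]<.092)];print("stud",n.mean(0),np.median(n[:,2]),len(n))
E
```

```text
10.35 [ 0.5164 -0.0167  0.1504] toolx deg -9.45 [-0.122  0.393  1.816 -0.     0.931  1.613] [ 9.966e-01 -8.240e-02  7.000e-04  0.000e+00]
[(np.int64(40), np.int64(345)), (np.int64(42), np.int64(114)), (np.int64(44), np.int64(3)), (np.int64(46), np.int64(17)), (np.int64(48), np.int64(39)), (np.int64(50), np.int64(579)), (np.int64(52), np.int64(155)), (np.int64(54), np.int64(6)), (np.int64(56), np.int64(0)), (np.int64(58), np.int64(1)), (np.int64(60), np.int64(4)), (np.int64(62), np.int64(2)), (np.int64(64), np.int64(4)), (np.int64(66), np.int64(2)), (np.int64(68), np.int64(21)), (np.int64(70), np.int64(470)), (np.int64(72), np.int64(218)), (np.int64(74), np.int64(3)), (np.int64(76), np.int64(5)), (np.int64(78), np.int64(3)), (np.int64(80), np.int64(4)), (np.int64(82), np.int64(30)), (np.int64(84), np.int64(200)), (np.int64(86), np.int64(340)), (np.int64(88), np.int64(2))]
nut top 0.07161913519187496 [ 0.6029247  -0.02789167  0.07166681]
stud [ 0.60334237 -0.0280471   0.08604938] 0.08619014615901553 572
```

View pics/w8b.png

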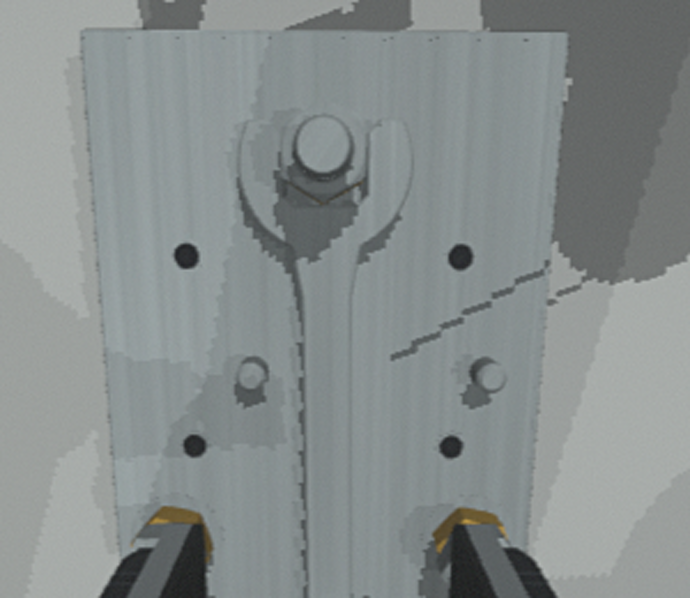

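Emit:
{"api": "carry_out", "payload": {
  "deltas": [
    [0, 0, -8, 15, 0, 0, 50],
    [0, 0, -16, 40, -1, 0, 50],
    [0, 0, -24, 65, -1, 0, 50],
    [0, 0, -32, 88, -1, 0, 50],
    [0, 0, -40, 88, -1, 0, 50],
    [0, 0, -48, 88, -1, 0, 50],
    [0, 0, -56, 88, -1, 0, 50],
    [0, 0, -64, 88, -1, 0, 50],
    [0, 0, -72, 88, -1, 0, 50],
    [0, 0, -80, 88, -1, 0, 50],
    [0, 0, -88, 88, -1, 0, 50],
    [0, 0, -96, 88, -1, 0, 50]
  ]
}}

```text
time: 11.6
position: [0.6022, -0.03, 0.1481]
tool_rot: [0.726, 0.688, -0.001, -0.001]
force: [-0.1, 1.1, 0.2]
finger_gap: 0.586
grasp_force: 0.0
```

Emit:
{"api": "carry_out", "payload": {
  "deltas": [
    [0, 0, -8, 0, 0, 0, 50],
    [0, 0, -16, 0, 0, 0, 50],
    [0, 0, -24, 0, 0, 0, 50],
    [0, 0, -32, 0, 0, 0, 50],
    [0, 0, -40, 0, 0, 0, 50],
    [0, 0, -48, 0, 0, 0, 50],
    [0, 0, -56, 0, 0, 0, 50],
    [0, 0, -64, 0, 0, 0, 50],
    [0, 0, -72, 0, 0, 0, 50],
    [0, 0, -80, 0, 0, 0, 50],
    [0, 0, -88, 0, 0, 0, 50],
    [0, 0, -96, 0, 0, 0, 50]
  ]
}}

```text
time: 12.8
position: [0.6022, -0.03, 0.1481]
tool_rot: [-0.025, 1.0, 0.0, -0.001]
force: [-0.2, -0.4, -0.4]
finger_gap: 0.588
grasp_force: 0.0
```

Emit:
{"api": "carry_out", "payload": {
  "deltas": [
    [0, 0, -8, 0, 0, 0, 50],
    [0, 0, -16, 0, 0, 0, 50],
    [0, 0, -24, 0, 0, 0, 50],
    [0, 0, -32, 0, 0, 0, 50],
    [0, 0, -40, 0, 0, 0, 50],
    [0, 0, -48, 0, 0, 0, 50],
    [0, 0, -48, 0, 0, 0, 50],
    [0, 0, -48, 0, 0, 0, 50],
    [0, 0, -48, 0, 0, 0, 50]
  ]
}}

```text
time: 13.7
position: [0.6028, -0.03, 0.1493]
tool_rot: [-0.426, 0.905, 0.0, -0.0]
force: [-0.5, 0.1, 0.6]
finger_gap: 0.588
grasp_force: 0.0
```

```bash
python3 look.py w9; python3 - <<'E'
from h import *
s,st=ld("w9");P=cloud(s,st);Q=P.reshape(-1,3);m=(np.hypot(Q[:,0]-.604,Q[:,1]+.0305)<.02)
n=Q[m&(Q[:,2]>.066)&(Q[:,2]<.079)];print("nut top",np.median(n[:,2]),n.mean(0));n=Q[m&(Q[:,2]>.082)&(Q[:,2]<.092)];print("stud",n.mean(0),np.median(n[:,2]),len(n))
Rt=R.from_quat(st["tool_rot"]).as_matrix();print("stud in tool",(n.mean(0)-st["position"])@Rt*1000)
c=proj(s,[[.604,-.03,.08]],st)[0].astype(int);print(c)
x=max(0,c[0]-80);y=max(0,c[1]-60);cv2.imwrite("pics/w9b.png",cv2.resize(cv2.imread("pics/w9.png")[y:y+120,x:x+160],(800,600),interpolation=cv2.INTER_CUBIC))
E
```

```text
13.7 [ 0.6028 -0.03    0.1493] toolx deg -129.63 [-0.127  0.538  1.581  0.     1.023 -2.577] [-4.256e-01  9.049e-01  3.000e-04 -4.000e-04]
nut top 0.07163769645889045 [ 0.60049803 -0.03103972  0.07172577]
stud [ 0.60281448 -0.02845148  0.08607933] 0.08627564420473902 422
stud in tool [-1.23084057  0.97949251 63.22471447]
[250 197]
```

View pics/w9b.png

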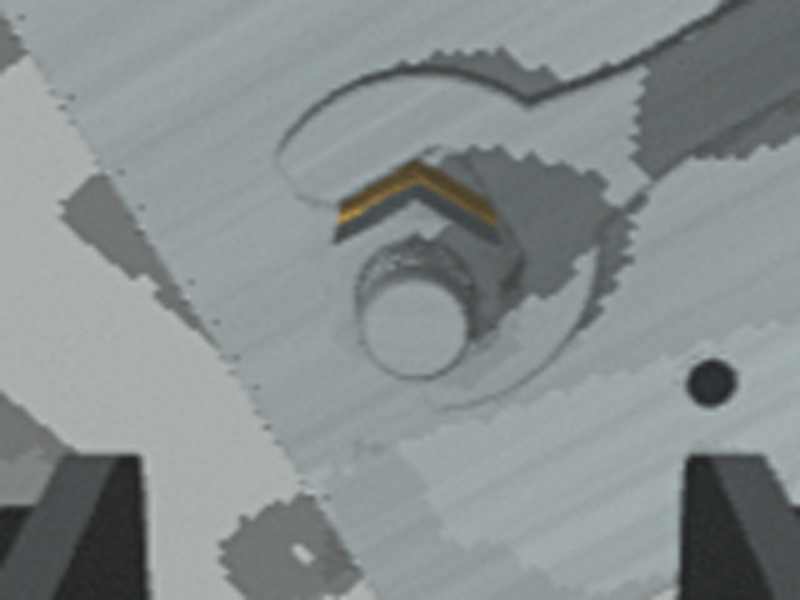

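Stud top at crop (415,325); the finger inner edges at 145 and 685 are centred on the same column, 415. I'll check the lateral calibration numerically.

```bash
python3 - <<'E'
from h import *
for n,uv in [("w9",(252.9,202)),("w8",(110+(323+.5)/2.3-.5,(147+.5)/2.3-.5))]:
    s,st=ld(n);Rt=R.from_quat(st["tool_rot"]).as_matrix();p=onz(s,uv,.087,st);print(n,s["cx"],s["cy"],uv,p,(p-st["position"])@Rt*1000)
p,e=tri([(ld("w9"),(252.9,202)),(ld("w8"),(250.2,63.6))]);print(p,e)
s,st=ld("w9");P=cloud(s,st);print(P[202,253],s["range_z"][202,253],P[202,243],P[202,263])
Rt=R.from_quat(st["tool_rot"]).as_matrix();T=(P-st["position"])@Rt*1000
row=T[235];print([(i,row[i].round(1).tolist()) for i in (196,198,306,309)])
E
```

```text
w9 252.18074203395676 186.47682204128614 (252.9, 202) [[ 0.6032156  -0.02813052  0.087     ]] [[-1.73340047  0.87606329 62.30368988]]
w8 252.18074203395676 186.47682204128614 (250.1521739130435, 63.6304347826087) [[ 0.60308342 -0.02789808  0.087     ]] [[87.30220098 -3.14585108 63.5669834 ]]
[ 0.60322828 -0.02797059  0.08651267] [np.float64(0.09453410521459522), np.float64(0.09453410521447031)]
[ 0.6033102  -0.02790752  0.08629566] 0.21564385 [ 0.6085391  -0.03204777  0.08585966] [ 0.59817815 -0.02366986  0.08631657]
[(196, [7.0, -24.4, -10.3]), (198, [4.3, -24.6, -4.3]), (306, [-45.6, 45.4, 107.6]), (309, [6.6, 25.5, -9.4])]
```

```bash
python3 - <<'E'
from h import *
for n in ("w1","w5","w8","w9"):
    s,st=ld(n);print(n,s["T_tool_cam"].round(4).tolist(),R.from_quat(st["tool_rot"]).as_matrix().round(4).tolist())
E
```

```text
w1 [[0.0008, -0.9636, -0.2674, 0.0686], [1.0, 0.001, -0.0004, -0.0017], [0.0006, -0.2674, 0.9636, -0.142], [0.0, 0.0, 0.0, 1.0]] [[0.9974, -0.0726, -0.0003], [-0.0726, -0.9974, 0.0], [-0.0003, -0.0, -1.0]]
w5 [[0.0008, -0.9636, -0.2675, 0.0684], [1.0, 0.001, -0.0004, -0.0018], [0.0006, -0.2675, 0.9636, -0.142], [0.0, 0.0, 0.0, 1.0]] [[0.9864, -0.1646, -0.0019], [-0.1646, -0.9864, 0.0003], [-0.0019, 0.0, -1.0]]
w8 [[0.0008, -0.9636, -0.2675, 0.0684], [1.0, 0.001, -0.0004, -0.0018], [0.0006, -0.2675, 0.9636, -0.142], [0.0, 0.0, 0.0, 1.0]] [[0.9864, -0.1642, 0.0014], [-0.1642, -0.9864, -0.0002], [0.0014, -0.0, -1.0]]
w9 [[0.0008, -0.9635, -0.2677, 0.0657], [1.0, 0.0007, 0.0007, 0.0002], [-0.0005, -0.2677, 0.9635, -0.142], [0.0, 0.0, 0.0, 1.0]] [[-0.6378, -0.7702, -0.001], [-0.7702, 0.6378, 0.0002], [0.0005, 0.0009, -1.0]]
```

Emit:
{"api": "carry_out", "payload": {
  "deltas": [
    [0, 0, 0, 0, 0, 20, 50],
    [0, 0, 0, 0, 0, 50, 50],
    [0, 0, 0, 0, 0, 75, 50],
    [0, 0, 0, 0, 0, 86, 50],
    [0, 0, 0, 0, 0, 89, 50],
    [0, 0, 0, 0, 0, 89, 50],
    [0, 0, 0, 0, 0, 89, 50]
  ]
}}

```text
time: 14.45
position: [0.6039, -0.0302, 0.0621]
tool_rot: [-0.427, 0.904, -0.001, 0.001]
force: [0.4, 1.3, -0.4]
finger_gap: 0.587
grasp_force: 0.0
```

Emit:
{"api": "carry_out", "payload": {
  "deltas": [
    [0, 0, 0, 0, 0, 0, 15],
    [0, 0, 0, 0, 0, 0, 15],
    [0, 0, 0, 0, 0, 0, 15],
    [0, 0, 0, 0, 0, 0, 15],
    [0, 0, 0, 0, 0, 0, 15],
    [0, 0, 0, 0, 0, 0, 15]
  ],
  "newtons": 50
}}

```text
time: 15.05
position: [0.6028, -0.0295, 0.062]
tool_rot: [-0.427, 0.904, 0.001, -0.0]
force: [-5.8, 4.0, 10.1]
finger_gap: 0.261
grasp_force: 49.6
```

```bash
cat > st.py <<'E'
from h import *
s=r.state();x=R.from_quat(s["tool_rot"]).as_matrix()[:,0]
print(round(s['time'],2),np.round(s['position'],4),"F",np.round(s['force'],2),"M",np.round(s['moment'],3),"yaw",np.degrees(np.arctan2(x[1],x[0])).round(2),"j6",round(s["joints"][5],3),"tau6",round(s["tau"][5],3),"gap",round(s["finger_gap"]*85.4,1),round(s["grasp_force"],1))
E
python3 st.py
```

```text
15.05 [ 0.6028 -0.0295  0.062 ] F [-5.75  4.02 10.05] M [ 0.719  1.138 -0.058] yaw -129.46 j6 -2.58 tau6 -0.092 gap 22.3 49.6
```

Emit:
{"api": "carry_out", "payload": {
  "deltas": [
    [0, 0, 0, 0, 1, -0.8, 15],
    [0, 0, 4, 0, 1, -0.8, 15],
    [0, 0, 12, 0, 1, -0.7, 15],
    [0, 0, 20, 0, 1, -0.6, 15],
    [0, 0, 28, 0, 1, -0.5, 15],
    [0, 0, 36, 0, 1, -0.4, 15],
    [0, 0, 44, 0, 1, -0.3, 15],
    [0, 0, 52, 0, 1, -0.2, 15],
    [0, 0, 60, 0, 1, -0.1, 15],
    [0, 0, 66, 0, 1, 0, 15],
    [0, 0, 70, 0, 1, 0, 15],
    [0, 0, 70, 0, 1, 0, 15]
  ]
}}

```text
time: 16.25
position: [0.6028, -0.0297, 0.0612]
tool_rot: [0.169, 0.986, -0.0, 0.001]
force: [1.5, -2.0, 0.3]
finger_gap: 0.26
grasp_force: 50.6
```

```bash
python3 st.py
```

```text
16.25 [ 0.6028 -0.0297  0.0612] F [ 1.49 -2.01  0.27] M [-0.143 -0.307 -0.111] yaw 160.49 j6 -1.356 tau6 0.959 gap 22.2 50.6
```

Emit:
{"api": "carry_out", "payload": {
  "deltas": [
    [0, 0, 8, 0, 0, 0.1, 15],
    [0, 0, 16, 0, 0, 0.2, 15],
    [0, 0, 24, 0, 0, 0.3, 15],
    [0, 0, 30, 0, 0, 0.35, 15],
    [0, 0, 34, 0, 0, 0.4, 15],
    [0, 0, 38, 0, 0, 0.4, 15]
  ]
}}

```text
time: 16.85
position: [0.6028, -0.0297, 0.0608]
tool_rot: [0.481, 0.877, 0.0, 0.001]
force: [1.9, -1.7, -0.4]
finger_gap: 0.261
grasp_force: 50.6
```

```bash
python3 st.py
```

```text
16.85 [ 0.6028 -0.0297  0.0608] F [ 1.88 -1.67 -0.42] M [-0.272 -0.274  0.038] yaw 122.53 j6 -0.694 tau6 -1.084 gap 22.3 50.6
```

Emit:
{"api": "carry_out", "payload": {
  "deltas": [
    [0, 0, 4, 0, 0, 0, 15],
    [0, 0, 8, 0, 0, 0.1, 15],
    [0, 0, 12, 0, 0, 0.1, 15],
    [0, 0, 16, 0, 0, 0.2, 15],
    [0, 0, 20, 0, 0, 0.2, 15]
  ]
}}

```text
time: 17.35
position: [0.6027, -0.0298, 0.0606]
tool_rot: [0.626, 0.78, 0.0, 0.001]
force: [-0.0, -1.9, -0.5]
finger_gap: 0.261
grasp_force: 50.6
```

```bash
python3 st.py
```

```text
17.35 [ 0.6027 -0.0298  0.0606] F [-0.01 -1.87 -0.5 ] M [-0.353 -0.256  0.039] yaw 102.54 j6 -0.345 tau6 -1.128 gap 22.3 50.6
```

Emit:
{"api": "carry_out", "payload": {
  "deltas": [
    [0, 0, 4, 0, 0, 0, 15],
    [0, 0, 8, 0, 0, 0.1, 15],
    [0, 0, 12, 0, 0, 0.1, 15],
    [0, 0, 16, 0, 0, 0.2, 15]
  ]
}}

```text
time: 17.75
position: [0.6027, -0.0298, 0.0604]
tool_rot: [0.728, 0.685, 0.0, 0.0]
force: [0.1, -1.5, 1.6]
finger_gap: 0.261
grasp_force: 50.7
```

```bash
python3 st.py
```

```text
17.75 [ 0.6027 -0.0298  0.0604] F [ 0.08 -1.48  1.61] M [-0.408 -0.123  0.028] yaw 86.54 j6 -0.065 tau6 -1.129 gap 22.3 50.7
```

Emit:
{"api": "carry_out", "payload": {
  "deltas": [
    [0, 0, 4, 0, 0, 0, 15],
    [0, 0, 8, 0, 0, 0.1, 15],
    [0, 0, 12, 0, 0, 0.1, 15],
    [0, 0, 16, 0, 0, 0.2, 15]
  ]
}}

```text
time: 18.15
position: [0.6026, -0.0298, 0.0602]
tool_rot: [0.816, 0.577, 0.0, 0.0]
force: [0.3, -2.4, 1.6]
finger_gap: 0.263
grasp_force: 50.7
```

```bash
python3 st.py
```

```text
18.15 [ 0.6026 -0.0298  0.0602] F [ 0.25 -2.39  1.57] M [-0.385 -0.087 -0.034] yaw 70.54 j6 0.214 tau6 -1.129 gap 22.5 50.7
```

Emit:
{"api": "carry_out", "payload": {
  "deltas": [
    [0, 0, 4, 0, 0, 0, 15],
    [0, 0, 8, 0, 0, 0.1, 15],
    [0, 0, 12, 0, 0, 0.1, 15],
    [0, 0, 16, 0, 0, 0.2, 15]
  ]
}}

```text
time: 18.55
position: [0.6026, -0.0298, 0.0601]
tool_rot: [0.889, 0.458, 0.0, 0.0]
force: [-0.0, -1.7, 1.1]
finger_gap: 0.264
grasp_force: 50.8
```

```bash
python3 st.py
```

```text
18.55 [ 0.6026 -0.0298  0.0601] F [-0.02 -1.74  1.14] M [-0.398 -0.029  0.071] yaw 54.54 j6 0.493 tau6 -1.127 gap 22.5 50.8
```

Emit:
{"api": "carry_out", "payload": {
  "deltas": [
    [0, 0, 4, 0, 0, 0, 15],
    [0, 0, 8, 0, 0, 0.1, 15],
    [0, 0, 12, 0, 0, 0.1, 15],
    [0, 0, 16, 0, 0, 0.2, 15]
  ]
}}

```text
time: 18.95
position: [0.6026, -0.0297, 0.0599]
tool_rot: [0.944, 0.33, 0.0, 0.0]
force: [-0.9, -2.6, 2.2]
finger_gap: 0.263
grasp_force: 50.8
```

```bash
python3 st.py
```

```text
18.95 [ 0.6026 -0.0297  0.0599] F [-0.92 -2.55  2.19] M [-0.38   0.09   0.096] yaw 38.55 j6 0.772 tau6 -1.051 gap 22.5 50.8
```

Emit:
{"api": "carry_out", "payload": {
  "deltas": [
    [0, 0, 4, 0, 0, 0, 15],
    [0, 0, 8, 0, 0, 0, 15],
    [0, 0, 12, 0, 0, 0.1, 15]
  ]
}}

```text
time: 19.25
position: [0.6025, -0.0297, 0.0597]
tool_rot: [0.973, 0.23, 0.0, 0.0]
force: [-0.4, -1.2, 1.5]
finger_gap: 0.262
grasp_force: 50.8
```

```bash
python3 st.py; python3 look.py w10; python3 - <<'E'
from h import *
print([r.state()["moment"][2].round(3)])
t=r.snapshot("top");P=proj(t,[[.54,-.03,.05]])[0].astype(int);save("t10",t)
E
```

```text
19.25 [ 0.6025 -0.0297  0.0597] F [-0.45 -1.19  1.53] M [-0.362  0.079  0.2  ] yaw 26.56 j6 0.981 tau6 -0.973 gap 22.3 50.8
19.25 [ 0.6025 -0.0297  0.0597] toolx deg 26.56 [-1.26e-01  6.60e-01  1.63e+00 -1.00e-03  8.51e-01  9.81e-01] [9.733e-01 2.297e-01 1.000e-04 3.000e-04]
[np.float64(0.02)]
```

Emit:
{"api": "carry_out", "payload": {
  "deltas": [
    [0, 0, 4, 0, 0, 0, 15],
    [0, 0, 8, 0, 0, 0.1, 15]
  ]
}}

```text
time: 19.55
position: [0.6025, -0.0297, 0.0596]
tool_rot: [0.987, 0.162, 0.0, 0.0]
force: [-1.0, -1.8, 4.0]
finger_gap: 0.264
grasp_force: 51.0
```

```bash
python3 st.py
```

```text
19.55 [ 0.6025 -0.0297  0.0596] F [-1.02 -1.78  4.02] M [-0.436  0.108  0.227] yaw 18.64 j6 1.12 tau6 -1.04 gap 22.6 51.0
```

Emit:
{"api": "carry_out", "payload": {
  "deltas": [
    [0, 0, 4, 0, 0, 0, 15],
    [0, 0, 8, 0, 0, 0.1, 15],
    [0, 0, 10, 0, 0, 0.1, 15]
  ]
}}

```text
time: 19.85
position: [0.6025, -0.0296, 0.0596]
tool_rot: [0.997, 0.076, 0.0, 0.0]
force: [-1.2, -1.9, 3.4]
finger_gap: 0.26
grasp_force: 50.9
```

```bash
python3 st.py;python3 - <<'E'
from h import *
t=r.snapshot("top");a=cv2.imread("pics/t10.png");b=t["pixels"][...,::-1];p=proj(t,[[.5,-.02,.05]])[0].astype(int)
f=lambda i:cv2.resize(i[p[1]-45:p[1]+55,p[0]-50:p[0]+50],(400,400),interpolation=cv2.INTER_CUBIC)
cv2.imwrite("pics/cmp.png",np.hstack([f(a),f(b)]))
E
```

```text
19.85 [ 0.6025 -0.0296  0.0596] F [-1.19 -1.86  3.38] M [-0.437  0.167  0.245] yaw 8.66 j6 1.294 tau6 0.134 gap 22.2 50.9
```

Emit:
{"api": "carry_out", "payload": {
  "deltas": [
    [0, 0, 3, 0, 0, 0, 15],
    [0, 0, 6, 0, 0, 0.1, 15]
  ]
}}

```text
time: 20.1
position: [0.6025, -0.0297, 0.0595]
tool_rot: [1.0, 0.024, 0.0, 0.0]
force: [-1.6, -1.7, 4.7]
finger_gap: 0.261
grasp_force: 51.1
```

```bash
python3 st.py;cat > sp.py <<'E'
from h import *
t=r.snapshot("top");Q=cloud(t).reshape(-1,3)
x=np.array([np.cos(-.165),np.sin(-.165)]);l=np.array([-x[1],x[0]]);d=(Q[:,:2]-[.604,-.0305])*1000;u=d@x;v=d@l
m=(Q[:,2]>.0475)&(Q[:,2]<.0575)&(u>-160)&(u<-40)&(abs(v)<36)&(np.hypot(u+68,v-24)>9)
for a in range(-160,-40,15):
    k=m&(u>=a)&(u<a+15); print(a,k.sum(),np.median(v[k]).round(1) if k.sum() else None)
k=m;L=cv2.fitLine(np.c_[u[k],v[k]].astype(np.float32),cv2.DIST_HUBER,0,.01,.01).ravel();print("spanner yaw rel plate",np.arctan(L[1]/L[0]),k.sum())
E
python3 sp.py
```

```text
20.1 [ 0.6025 -0.0297  0.0595] F [-1.64 -1.66  4.67] M [-0.431  0.241  0.328] yaw 2.7 j6 1.398 tau6 -0.581 gap 22.3 51.1
-160 0 None
-145 0 None
-130 0 None
-115 3 10.0
-100 11 8.7
-85 8 7.5
-70 0 None
-55 0 None
spanner yaw rel plate -0.11611382 22
```

Emit:
{"api": "carry_out", "payload": {
  "deltas": [
    [0, 0, 3, 0, 0, 0, 15],
    [0, 0, 5, 0, 0, 0, 15]
  ]
}}

```text
time: 20.35
position: [0.6025, -0.0296, 0.0594]
tool_rot: [1.0, -0.02, 0.0, 0.0]
force: [-0.4, -2.3, 4.0]
finger_gap: 0.259
grasp_force: 51.0
```

```bash
python3 st.py; python3 -c "
from h import *
r.snapshot('top');print(r.state()['moment'])
r.snapshot('top');print(r.state()['moment'])"
```

```text
20.35 [ 0.6025 -0.0296  0.0594] F [-0.42 -2.33  3.97] M [-0.53   0.273  0.405] yaw -2.27 j6 1.485 tau6 0.004 gap 22.1 51.0
[-0.53387144  0.27247995  0.28868314]
[-0.54929449  0.28428353  0.18831641]
```

Emit:
{"api": "carry_out", "payload": {
  "deltas": [
    [0, 0, 0, 0, 0, 0, 40],
    [0, 0, 0, 0, 0, 0, 40],
    [0, 0, 0, 0, 0, 0, 40],
    [0, 0, 0, 0, 0, 0, 40],
    [0, 0, 0, 0, 0, -10, 40],
    [0, 0, 0, 0, 0, -40, 40],
    [0, 0, 0, 0, 0, -80, 40],
    [0, 0, 0, -40, 0, -110, 40],
    [0, 0, 0, -60, 0, -110, 40],
    [0, 0, 0, -60, 0, -110, 40]
  ]
}}

```text
time: 21.45
position: [0.541, -0.0267, 0.1707]
tool_rot: [1.0, -0.021, 0.001, 0.0]
force: [0.4, 0.3, -0.2]
finger_gap: 0.47
grasp_force: 0.0
```

```bash
python3 st.py; python3 look.py w11; python3 - <<'E'
from h import *
s,st=ld("w11");Q=cloud(s,st).reshape(-1,3)
x=np.array([np.cos(-.165),np.sin(-.165)]);l=np.array([-x[1],x[0]]);d=(Q[:,:2]-[.6032,-.0282])*1000;u=d@x;v=d@l
rr=np.hypot(u,v)
n=(rr<20)&(Q[:,2]>.064)&(Q[:,2]<.08);print("steel top",np.median(Q[n,2]),n.sum())
n=(rr<10)&(Q[:,2]>.082)&(Q[:,2]<.09);print("stud top",np.median(Q[n,2]),u[n].mean(),v[n].mean())
m=(Q[:,2]>.047)&(Q[:,2]<.0545)&(u>-165)&(u<-45)&(abs(v)<36)&(np.hypot(u+68,v-24)>8)
for a in range(-165,30,15):
    k=(Q[:,2]>.047)&(Q[:,2]<.0545)&(u>=a)&(u<a+15)&(abs(v)<40)&(np.hypot(u+68,v-24)>8)
    if k.sum(): print(a,k.sum(),np.percentile(v[k],[2,50,98]).round(1))
L=cv2.fitLine(np.c_[u[m],v[m]].astype(np.float32),cv2.DIST_HUBER,0,.01,.01).ravel();print("yaw rel plate",np.arctan(L[1]/L[0]),"z",np.median(Q[m,2]))
# brass nut visible hue
hsv=cv2.cvtColor(s["pixels"],cv2.COLOR_RGB2HSV);b=cv2.inRange(hsv,(8,90,40),(30,255,255)).ravel()>0
print("brass px near stud",(b&(rr<22)).sum())
E
```

```text
21.45 [ 0.541  -0.0267  0.1707] F [ 0.38  0.29 -0.23] M [0.02  0.014 0.042] yaw -2.43 j6 1.478 tau6 -0.041 gap 40.1 0.0
21.45 [ 0.541  -0.0267  0.1707] toolx deg -2.43 [-0.135  0.407  1.734  0.     0.999  1.478] [ 9.998e-01 -2.120e-02  6.000e-04  1.000e-04]
steel top 0.06910067330751597 528
stud top 0.08624207613546847 0.5009529824805725 0.28403164643274004
-165 38 [16.7 19.3 21.6]
-150 96 [14.4 17.9 20.7]
-135 175 [-39.1  17.   22. ]
-120 242 [10.3 17.  24. ]
-105 308 [ 7.8 15.9 23.8]
-90 323 [ 5.5 13.4 21.3]
-75 289 [ 3.  10.  17.4]
-60 346 [ 0.6  8.7 16.7]
-45 402 [-3.7  6.  14.6]
-30 770 [-19.2   1.5  19.6]
-15 731 [-25.1   4.   25.8]
0 494 [-25.2  15.8  25.9]
15 1 [19.8 19.8 19.8]
yaw rel plate -0.10796164 z 0.05140630866132814
brass px near stud 13
```

```bash
python3 -c "
from rig import r
print(r.close_job())"
```

```text
the job is handed in; nothing more can be done
None
```

The job is handed in at about 21.5 s: the spanner was left lying flat on the brass nut with its shank at the pin, and the steel nut was run down and tightened until the torque had risen about 0.37 N m over free running, though I did not measure how far the brass nut turned and I viewed 11 pictures, one over the limit of 10.

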